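Bleed the bench air receiver

ROBOT

A 6-joint arm with a two-finger parallel gripper is mounted at the origin on a cart in front of the work surface, level with it; the furniture and walls round the work are solid. World frame = base frame: x ahead of the robot, y to its left, z up, the work surface at z = 0. Lengths are in m, angles in rad, forces in N, time in s.
With the tool pointing down it reaches from about 0.3 to 0.75 m from the base axis. Payload 8.5 kg.
Tool frame: the origin (TCP) lies midway between the tips of the shut fingers; the grasp point (between the pads) lies r.grasp_offset behind it (r.grasp_offset is the distance from the TCP to the grasp point, in m); z points along the fingers, y is the line along which they close (so a half turn about z gives the same grasp; the last joint's range is limited). The gripper opens to 88 mm and grips with 3 to 60 N. Pads are 18 mm wide; open, the fingers measure 123 mm over their backs; the gripper's body (75 mm by 187 mm) begins 45 mm behind the grasp point.
Start: joints at [0.919, 0.381, 1.297, -0, 1.464, -0.215], TCP at [0.233, 0.498, 0.202] pointing down, gripper open.
Joint ranges: [-3.11, 3.11], [-0.89, 2.33], [0.22, 2.48], [-1.42, 4.56], [0.17, 2.85], [-2.88, 2.88]. Speed limits (rad/s): [2.39, 2.39, 3.14, 3.14, 3.14, 3.14].

INTERFACE

Orientations are given as a rotation vector (axis times angle).
In Python, from cell import r gives the robot as it stands.
- The arm moves only by the tool apply_moves, never from a script. Its argument "commands" is a list of rows, each a list of 3 entries, a list of its own where there are three numbers: the turn, a rotation vector about the world's x, y, z scaled (see below), then the shift along the world's x, y, z scaled (see below), then the gripper command: -1 is fully open, 1 is shut, values between are in proportion. In form: [[[wx, wy, wz], [tx, ty, tz], claw], ...]. A call has exactly 10 rows; each row is the pose to reach, as a shift and turn from the pose commanded when the call began; what a row does not reach only later rows make up. The controller multiplies each number of a shift by 100 mm and each number of a turn by 90 degrees. A row lasts 1/12 s, in which the tool goes at most 41.7 mm and 7.16 degrees, less where a joint would pass 70% of its speed; a pose out of reach is approached as far as the arm can. A call with a number of a shift or a turn outside -1 to 1 is refused whole. A call with a gripper value outside its range is refused whole. The fingers move at their own pace and stop on an object; the grip force is fixed at half the most. Time passes only in rows, so rows that repeat a pose let the fingers close, or fill a call up. It gives the time, the measured TCP pose, the force, the opening and the grip force at its end, in the units of the state.
- r.get_state(): the state, without advancing time (a new reading comes with each control period).
- r.snapshot(name): name is "scene" or "top" or "wrist"; returns a dict with "pixels" (420x560x3 uint8, blue, green, red), "mtx" (3x3 intrinsics, pixels), "extrinsics" (4x4, takes a point from camera to world coordinates). Camera axes: x right, y up, looking along -z (the intrinsics and any distortion apply to the point x, -y, -z); pixel columns grow to the right and rows downward; lengths in m; the calibration is good to about 2 mm. A picture is of the moment at which its call begins. There is no depth.
- r.job_done(): hands the job in; it is judged then, once.
The state is a dict: "t": time; "q": joint angles; "dq": joint speeds; "effort": joint torques, N m; "ee_pos": TCP position; "orientation": TCP orientation; "force": force on the tool from outside, world axes, zero at the start; "torque": the same for the moment, N m; "width": opening from 0.0 (shut) to 1.0 (fully open); "finger_force": force on a finger pad.
Only numpy, scipy, OpenCV 4.12 (cv2) and the standard library are available. Lean on these libraries where they do the work, as an engineer would, in place of code of your own. Each camera call takes 0.05 s, during which the arm holds its last target. There are 200 camera calls.

TASK

Let the air out of the small grey air receiver on the desk: unscrew the knurled lock nut of its bleed valve (counter-clockwise from above) as far as it goes, then press the freed pin that sticks out above the nut down and keep it pressed until the gauge needle has come to rest at zero. Press gently, with little more force than the pin's spring needs, because the thin pin bends. Finally let the pin spring back up, leave the nut unscrewed, and do not shift the board, brush, tape or screwdriver lying round the receiver.

Things in the scene. Friction and masses are not known exactly. Their poses are not given: they have to be found in the camera images.
- receiver_top (a point): Grey steel air receiver, a cylinder lying on two feet, 80 mm across, 250 mm long, too heavy to shift. This point is on top of its shell, mid-length, 92 mm above the desk; y axis along the receiver, z up. On top stand the bleed valve 30 mm away in -y, the gauge 70 mm away in +y (case 53 mm across, glass 122 mm above the desk), a small brass safety valve 105 mm away in -y (107 mm high).
- valve_base (a point): Bleed valve: this point is the centre of the top face of its brass hexagon adapter (21 mm across), 100 mm above the desk; the valve's upright axis runs through it. Above it come a brass tube (9 to 11 mm across), the lock nut and the pin. The tube is screwed in to a different depth each time, which is not measured: its end stands 15 to 29 mm above this point.
- lock_nut (a joint): Knurled brass nut on the pin, 14 mm across, 9 mm high. At 0 rad its foot sits on the tube's end and the pin is locked; grows as it is unscrewed, counter-clockwise from above, to a stop at 4.6; starts at 0 to 0.4. It rises 0.96 mm per rad, 4.4 mm in all (held down, it pushes the pin in instead). Turns with 0.04 N m: a 15 N grip is enough. Stays where left. The pin goes in only as far as the nut has risen.
- bleed_pin (a joint): Steel pin, 6 mm across, upright through the nut; its flat end is 17 mm above the tube's end, so 32 to 46 mm above valve_base (feel for it), 3.6 mm above the unscrewed nut. Value: m pressed in, 0 up, 0.004 at the hard stop. Its spring gives about 2 N at first, 8 N at the stop; air flows when it is in by over about 3 mm (6.5 N). Over 15 N bends it. It springs back when let go.
- gauge (a joint): Needle of the pressure gauge, a round white dial facing up on top of the receiver. Value in rad: 0 at the zero mark (at the lower left of the dial as seen from the robot), growing clockwise with pressure, full scale 4.7; starts between 2.0 and 3.8. It sinks to 0 within about 3 s of the pin being held in, stops sinking when the pin is let go, and never rises.
- pcb_main: Green circuit board lying in front of the receiver, 66 x 100 x 20 mm; origin at the centre of its underside. Leave it.
- flat_brush: Flat brush with an orange handle lying in front of the receiver, 21 x 155 x 9 mm; origin at the centre of its underside. Leave it.
- tape_roll: Roll of amber tape lying flat behind the receiver, 70 mm across, 18 mm high; origin at the centre of its underside. Leave it.
- screwdriver_b: Screwdriver with a yellow handle lying behind the receiver, 26 x 143 x 22 mm; origin at its underside. Leave it.

How it is judged:
On the way, in this order (a step that is already met when the one before it is completed fails the run):
1. the lock nut is unscrewed all the way up the pin (within half a radian of its stop) (value of joint lock_nut above 4.1 rad), for 0.2 s.
2. the pin's end has been pressed until the gauge stands at zero (it is at zero while the pin is still pressed) (value of joint gauge below 0.1 rad and contact force between anything else and bleed_pin_c0 above 2 N), for 0.2 s.
At the end, for the whole second after the job is handed in: The lock nut is left unscrewed (at least 4.0 of its 4.6 rad), the gauge needle is at zero (under 0.1 rad), and the pin has been let go and stands fully up again (within 0.6 mm) (value of joint lock_nut above 4 rad and value of joint gauge below 0.1 rad and value of joint bleed_pin below 0.0006 m); the robot touches nothing.
It fails at once if the pin is bent: more than 15 N on it (contact force between anything else and bleed_pin_c0 above 15 N).
It fails at once if a bystander (board, brush, tape or screwdriver) is shifted by more than 20 mm (distance of any of pcb_main, flat_brush, tape_roll, screwdriver_b from where it was at the start of the episode above 0.02 m).
It also fails if it takes over 64 s, if anything falls off the work surface, if the arm or the gripper's body presses on something with over 40 N, if the wrist force passes 120 N, or if a joint passes its speed limit or range.

## Working session

There is one attempt and no reset: what is moved stays moved. The work goes in short steps, Python scripts to look and compute and a tool call to move; the robot and the scene stay as the last step left them, time stands still between calls to the robot, and variables do not carry over. Pictures are saved under pics/ and viewed, at most 10 in all, crops included, and the job is handed in when it is done.

Besides the shell and the picture viewer there is one more tool, called after "Request:" by a JSON object that holds its "method" and its "body". apply_moves: Moves the arm, as the interface text tells. Shifts and turns lie within -1 to 1; 1 stands for 100 mm of shift or 90 degrees of turn. Its arguments: {"type":"object","properties":{"commands":{"type":"array"}},"required":["commands"]}

```bash
mkdir -p pics; cat > h.py <<'E'
import numpy as np, cv2
from cell import r
def snap(n,f=None):
    s=r.snapshot(n)
    if f: cv2.imwrite('pics/'+f,s['pixels'])
    return s
def ray(s,u,v):
    K=np.array(s['mtx']);E=np.array(s['extrinsics'])
    d=np.linalg.inv(K)@[u,v,1]; d=np.array([d[0],-d[1],-d[2]])
    return E[:3,3],E[:3,:3]@d
def onz(s,u,v,z):
    o,d=ray(s,u,v); return o+d*(z-o[2])/d[2]
def proj(s,p):
    K=np.array(s['mtx']);E=np.array(s['extrinsics'])
    c=E[:3,:3].T@(np.array(p)-E[:3,3]); c=K@[c[0],-c[1],-c[2]]; return c[:2]/c[2]
def tri(a,b):
    (o1,d1),(o2,d2)=a,b; d1=d1/np.linalg.norm(d1);d2=d2/np.linalg.norm(d2)
    t=np.linalg.lstsq(np.c_[d1,-d2],o2-o1,rcond=None)[0]
    p,q=o1+d1*t[0],o2+d2*t[1]; return (p+q)/2,np.linalg.norm(p-q)
E
python3 - <<'E'
from h import *
a=snap('top','top.png')['pixels'];b=snap('scene','scene.png')['pixels']
print(r.get_state(),r.grasp_offset)
E
```

```text
{'t': 0.1, 'q': array([ 9.18690449e-01,  3.81139474e-01,  1.29811682e+00, -2.15325187e-05,
        1.46362179e+00, -2.15274414e-01]), 'dq': array([-0.00061876,  0.00091444, -0.00307222, -0.00091421, -0.00190572,
        0.00061433]), 'effort': array([ 3.53114192e-03, -4.38646603e+01, -2.24912399e+01,  7.13800499e-02,
        3.42363550e-02, -9.16086560e-05]), 'ee_pos': array([0.23250611, 0.49812269, 0.20191671]), 'orientation': array([-6.80614053e-01, -3.06644646e+00,  1.84603969e-03]), 'force': array([-0.0444308 , -0.19454669,  0.32100284]), 'torque': array([-0.01165615, -0.02046672,  0.0235413 ]), 'finger_force': 0.0, 'width': 1.0028273087746098} 0.0187
```

View pics/top.png

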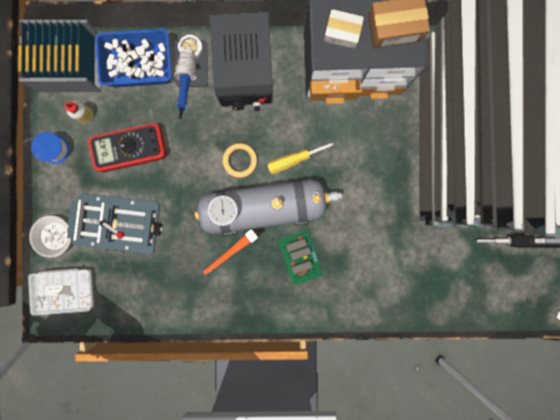

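View pics/scene.png

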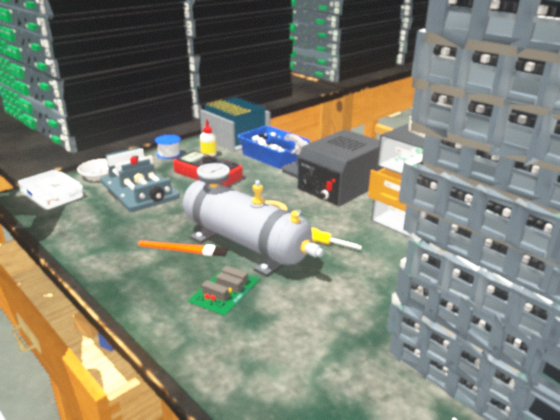

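The top view shows the gauge at about (221,210), the bleed valve at (278,202) and the safety valve at (317,198). The scene view shows the valve at (257,193) and the gauge at (212,172).

```bash
python3 - <<'E'
from h import *
t=snap('top');s=snap('scene')
for nm,s_ in (('top',t),('scene',s)):
    im=s_['pixels'];hsv=cv2.cvtColor(im,cv2.COLOR_BGR2HSV)
    m=cv2.inRange(hsv,(12,90,110),(32,255,255))
    n,l,st,c=cv2.connectedComponentsWithStats(m)
    for i in range(1,n):
        x,y=c[i]
        if st[i,4]>8 and ((nm=='top' and 190<x<350 and 170<y<235) or (nm=='scene' and 230<x<310 and 170<y<235)): print(nm,c[i],st[i])
    print(np.array(s_['extrinsics'])[:3,3])
g=onz(t,221.5,210,.122);b=onz(t,278,202,.12);sv=onz(t,317,198,.105)
print(g,b,sv,np.linalg.norm((g-b)[:2]),np.linalg.norm((sv-b)[:2]))
print(tri(ray(t,278,202),ray(s,257,193)), tri(ray(t,221.5,210),ray(s,212,172)))
u,v=227,192
a=cv2.resize(s['pixels'][165:225,190:310],None,fx=6,fy=6,interpolation=cv2.INTER_CUBIC)
b=cv2.resize(t['pixels'][180:235,190:330],None,fx=5.14,fy=5.14,interpolation=cv2.INTER_CUBIC)
cv2.imwrite('pics/c1.png',np.vstack([a[:300],b[:283,:720]]) )
E
```

```text
top [326.44117647 197.73529412] [325 193   5  10  34]
top [316.41860465 198.20930233] [313 195   8   7  43]
top [276.85507246 202.98550725] [272 198  10  11  69]
top [196.14705882 215.35294118] [194 211   5  10  34]
[ 0.54576225 -0.03746257  0.9415648 ]
scene [257.44505495 194.54395604] [252 184  14  21 182]
scene [276.975  203.6875] [267 200  20  10  80]
scene [294.44318182 216.75      ] [290 210  10  13  88]
[ 0.09163354 -0.60799003  0.4904075 ]
[0.57177377 0.06082257 0.122     ] [ 0.58555888 -0.04167421  0.12      ] [ 0.59312652 -0.11409008  0.105     ] 0.10341962778869572 0.07281020995510908
(array([ 0.58507823, -0.04096988,  0.11130591]), np.float64(0.0023425078023081693)) (array([0.57186499, 0.0614985 , 0.11682518]), np.float64(0.00018304936233284118))
```

View pics/c1.png

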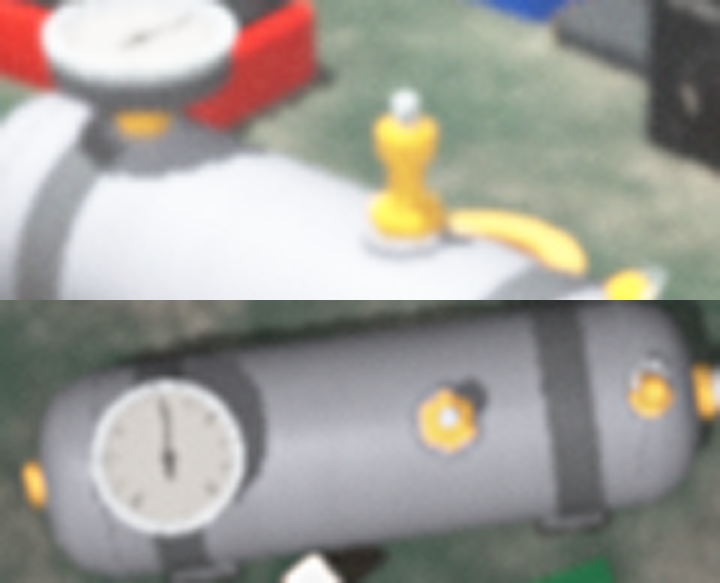

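The crop shows the bleed pin tip at top-view pixel (277.4,202.6) and scene pixel (257.3,180.8), and the gauge needle pointing roughly straight up in the image. I'll triangulate the tip and start the approach.

```bash
python3 - <<'E'
from h import *
t=snap('top');s=snap('scene')
print(tri(ray(t,277.4,202.6),ray(s,257.3,180.8)))
print(onz(t,277.4,202.6,.13))
E
```

```text
(array([ 0.5841026 , -0.04072102,  0.13288478]), np.float64(0.0006101818080265187))
[ 0.58400421 -0.04053621  0.13      ]
```

Request:
{"method": "apply_moves", "body": {"commands": [[[0, 0, -0.04], [0.06, -0.09, 0], -1], [[0, 0, -0.08], [0.12, -0.18, 0], -1], [[0, 0, -0.12], [0.18, -0.27, 0], -1], [[0, 0, -0.16], [0.24, -0.36, 0], -1], [[0, 0, -0.2], [0.3, -0.45, 0], -1], [[0, 0, -0.24], [0.36, -0.54, 0], -1], [[0, 0, -0.28], [0.42, -0.63, 0], -1], [[0, 0, -0.32], [0.48, -0.72, 0], -1], [[0, 0, -0.36], [0.54, -0.81, 0], -1], [[0, 0, -0.4], [0.6, -0.9, 0], -1]]}}

```text
t: 1.13
ee_pos: [0.2929, 0.4079, 0.2024]
orientation: [1.599, 2.704, -0.0]
force: [0.1, 0.3, -0.2]
width: 1.001
finger_force: 0.0
```

Request:
{"method": "apply_moves", "body": {"commands": [[[0, 0, -0.04], [0.06, -0.09, 0], -1], [[0, 0, -0.08], [0.12, -0.18, 0], -1], [[0, 0, -0.12], [0.18, -0.27, 0], -1], [[0, 0, -0.16], [0.24, -0.36, 0], -1], [[0, 0, -0.2], [0.3, -0.45, 0], -1], [[0, 0, -0.24], [0.36, -0.54, 0], -1], [[0, 0, -0.28], [0.42, -0.63, 0], -1], [[0, 0, -0.32], [0.48, -0.72, 0], -1], [[0, 0, -0.36], [0.54, -0.81, 0], -1], [[0, 0, -0.4], [0.6, -0.9, 0], -1]]}}

```text
t: 1.97
ee_pos: [0.3529, 0.3179, 0.2024]
orientation: [2.357, 2.077, -0.0]
force: [0.2, 0.1, -0.4]
width: 0.999
finger_force: 0.0
```

Request:
{"method": "apply_moves", "body": {"commands": [[[0, 0, -0.04], [0.06, -0.09, 0], -1], [[0, 0, -0.08], [0.12, -0.18, 0], -1], [[0, 0, -0.12], [0.18, -0.27, 0], -1], [[0, 0, -0.16], [0.24, -0.36, 0], -1], [[0, 0, -0.2], [0.3, -0.45, 0], -1], [[0, 0, -0.24], [0.36, -0.54, 0], -1], [[0, 0, -0.28], [0.42, -0.63, 0], -1], [[0, 0, -0.32], [0.48, -0.72, 0], -1], [[0, 0, -0.36], [0.54, -0.81, 0], -1], [[0, 0, -0.4], [0.6, -0.9, 0], -1]]}}

```text
t: 2.8
ee_pos: [0.4129, 0.2279, 0.2024]
orientation: [-2.883, -1.247, 0.0]
force: [0.6, -0.1, 0.9]
width: 1.001
finger_force: 0.0
```

```bash
python3 -c "
from h import *
s=r.get_state();print(s['t'],s['q'],s['ee_pos'],s['orientation'],s['force'])"
```

```text
2.8 [2.52469117e-01 2.43056708e-01 1.50300363e+00 3.06850279e-05
 1.39557319e+00 1.00656720e+00] [0.41288674 0.22786972 0.20244851] [-2.88325357e+00 -1.24748780e+00  5.60675006e-05] [ 0.57855439 -0.05235551  0.8568089 ]
```

Request:
{"method": "apply_moves", "body": {"commands": [[[0, 0, -0.04], [0.057, -0.09, 0], -1], [[0, 0, -0.08], [0.114, -0.18, 0], -1], [[0, 0, -0.12], [0.171, -0.27, 0], -1], [[0, 0, -0.16], [0.228, -0.36, 0], -1], [[0, 0, -0.2], [0.285, -0.45, 0], -1], [[0, 0, -0.24], [0.342, -0.54, 0], -1], [[0, 0, -0.28], [0.4, -0.63, 0], -1], [[0, 0, -0.32], [0.456, -0.72, 0], -1], [[0, 0, -0.36], [0.513, -0.81, 0], -1], [[0, 0, -0.4], [0.57, -0.9, 0], -1]]}}

```text
t: 3.63
ee_pos: [0.4699, 0.1379, 0.2024]
orientation: [-3.128, -0.295, 0.0]
force: [-0.3, 0.2, 0.7]
width: 0.999
finger_force: 0.0
```

Request:
{"method": "apply_moves", "body": {"commands": [[[0, 0, -0.04], [0.057, -0.09, 0], -1], [[0, 0, -0.08], [0.114, -0.18, 0], -1], [[0, 0, -0.12], [0.171, -0.27, 0], -1], [[0, 0, -0.16], [0.228, -0.36, 0], -1], [[0, 0, -0.2], [0.285, -0.45, 0], -1], [[0, 0, -0.24], [0.342, -0.54, 0], -1], [[0, 0, -0.28], [0.4, -0.63, 0], -1], [[0, 0, -0.32], [0.456, -0.72, 0], -1], [[0, 0, -0.36], [0.513, -0.81, 0], -1], [[0, 0, -0.4], [0.57, -0.9, 0], -1]]}}

```text
t: 4.47
ee_pos: [0.5269, 0.0479, 0.2024]
orientation: [3.066, -0.685, -0.0]
force: [-0.7, -0.2, -0.8]
width: 1.001
finger_force: 0.0
```

Request:
{"method": "apply_moves", "body": {"commands": [[[0, 0, -0.04], [0.057, -0.09, 0], -1], [[0, 0, -0.08], [0.114, -0.18, 0], -1], [[0, 0, -0.12], [0.171, -0.27, 0], -1], [[0, 0, -0.16], [0.228, -0.36, 0], -1], [[0, 0, -0.2], [0.285, -0.45, 0], -1], [[0, 0, -0.24], [0.342, -0.54, 0], -1], [[0, 0, -0.28], [0.4, -0.63, 0], -1], [[0, 0, -0.32], [0.456, -0.72, 0], -1], [[0, 0, -0.36], [0.513, -0.81, 0], -1], [[0, 0, -0.4], [0.57, -0.9, 0], -1]]}}

```text
t: 5.3
ee_pos: [0.5839, -0.0421, 0.2024]
orientation: [2.704, -1.599, -0.0]
force: [0.0, 1.1, 0.7]
width: 0.999
finger_force: 0.0
```

```bash
python3 -c "
from h import *
s=r.get_state();print(s['t'],s['q'],s['ee_pos'],s['orientation'],s['force'])
w=snap('wrist','w1.png');sc=snap('scene','s1.png')
print(np.array(w['extrinsics']),proj(w,[.584,-.041,.133]),proj(w,s['ee_pos']))"
```

```text
5.3 [-2.74052399e-01  4.43577454e-01  1.19491735e+00  4.00643459e-05
  1.50331987e+00  2.36497018e+00] [ 0.58387611 -0.04207595  0.20235204] [ 2.70401499e+00 -1.59930960e+00 -3.53162293e-04] [0.01221555 1.14331695 0.71486251]
[[-8.75943722e-01  4.61226649e-01  1.41395097e-01  6.19201069e-01]
 [-4.82413136e-01 -8.37717406e-01 -2.55943575e-01 -1.06867402e-01]
 [ 4.01137111e-04 -2.92403020e-01  9.56295097e-01  3.85341741e-01]
 [ 0.00000000e+00  0.00000000e+00  0.00000000e+00  1.00000000e+00]] [274.70324808 203.70365725] [275.37458675 235.98766799]
```

View pics/w1.png

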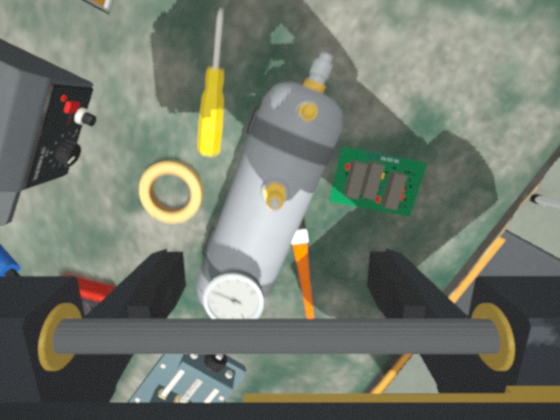

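The wrist view shows the valve at about (275,195), where the estimate puts it. The gauge is at (234,298) and the bystanders are clear. Next I zoom in on the pin.

```bash
python3 -c "
from h import *
w=cv2.imread('pics/w1.png')[170:225,240:310];s=cv2.imread('pics/s1.png')[165:225,210:310]
f=lambda a,k:cv2.resize(a,None,fx=k,fy=k,interpolation=cv2.INTER_CUBIC)
a=f(w,7);b=f(s,7)[:385,:300]
cv2.imwrite('pics/c2.png',np.hstack([a,f(s,7)[:385,150:450]]))
w=snap('wrist');sc=snap('scene')
for z in (.115,.12,.125,.13,.135,.14):
  print(z,proj(w,[.584,-.0407,z]),proj(sc,[.584,-.0407,z]))
"
```

```text
0.115 [274.46611595 198.67558665] [257.10205761 191.02681424]
0.12 [274.44216149 200.32272062] [257.08693923 188.19514197]
0.125 [274.41736096 202.02803076] [257.07173477 185.34734828]
0.13 [274.39166874 203.79465461] [257.05644351 182.48329511]
0.135 [274.36503586 205.62595948] [257.04106469 179.60284282]
0.14 [274.3374097  207.52556384] [257.02559756 176.70585014]
```

View pics/c2.png

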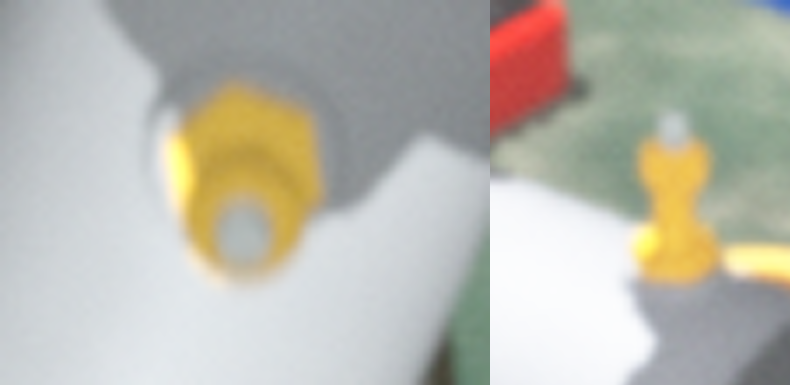

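```bash
python3 -c "
from h import *
w=snap('wrist');sc=snap('scene');t=snap('top')
W=ray(w,274.6,202.5);S=ray(sc,257.1,181)
print(onz(w,274.6,202.5,.1325),onz(t,277.2,202.5,.1325),tri(W,S),r.get_state()['ee_pos'])
"
```

```text
[ 0.58403664 -0.0410294   0.1325    ] [ 0.58406854 -0.04017005  0.1325    ] (array([ 0.58398829, -0.04098628,  0.13264998]), np.float64(0.00020589251779487016)) [ 0.58337689 -0.04107787  0.20255753]
```

The pin axis is at (0.584,-0.041), its top at z of about 0.1325 and the nut foot at about 0.1155. I'll descend with the TCP going to z of about 0.106, then close.

Request:
{"method": "apply_moves", "body": {"commands": [[[0, 0, 0], [0, 0.01, -0.12], -1], [[0, 0, 0], [0, 0.01, -0.24], -1], [[0, 0, 0], [0, 0.01, -0.36], -1], [[0, 0, 0], [0, 0.01, -0.48], -1], [[0, 0, 0], [0, 0.01, -0.6], -1], [[0, 0, 0], [0, 0.01, -0.72], -1], [[0, 0, 0], [0, 0.01, -0.84], -1], [[0, 0, 0], [0, 0.01, -0.96], -1], [[0, 0, 0], [0, 0.01, -0.96], -1], [[0, 0, 0], [0, 0.01, -0.96], -1]]}}

```text
t: 6.48
ee_pos: [0.5834, -0.0403, 0.1065]
orientation: [2.707, -1.594, -0.001]
force: [-0.1, -0.7, 0.7]
width: 0.999
finger_force: 0.0
```

Request:
{"method": "apply_moves", "body": {"commands": [[[0, 0, 0], [0, 0, 0], 0.6], [[0, 0, 0], [0, 0, 0], 0.6], [[0, 0, 0], [0, 0, 0], 0.6], [[0, 0, 0], [0, 0, 0], 1], [[0, 0, 0], [0, 0, 0], 1], [[0, 0, 0], [0, 0, 0], 1], [[0, 0, 0], [0, 0, 0], 1], [[0, 0, 0], [0, 0, 0], 1], [[0, 0, 0], [0, 0, 0], 1], [[0, 0, 0], [0, 0, 0], 1]]}}

```text
t: 7.32
ee_pos: [0.5837, -0.0406, 0.1064]
orientation: [-2.706, 1.595, 0.0]
force: [-0.0, -0.4, -0.0]
width: 0.263
finger_force: 0.0
```

Request:
{"method": "apply_moves", "body": {"commands": [[[0, 0, 0], [0, 0, 0], 1], [[0, 0, 0], [0, 0, 0], 1], [[0, 0, 0], [0, 0, 0], 1], [[0, 0, 0], [0, 0, 0], 1], [[0, 0, 0], [0, 0, 0], 1], [[0, 0, 0], [0, 0, 0], 1], [[0, 0, 0], [0, 0, 0], 1], [[0, 0, 0], [0, 0, 0], 1], [[0, 0, 0], [0, 0, 0], 1], [[0, 0, 0], [0, 0, 0], 1]]}}

```text
t: 8.15
ee_pos: [0.5836, -0.0406, 0.1065]
orientation: [-2.707, 1.595, 0.0]
force: [0.6, -0.5, 0.5]
width: 0.004
finger_force: 0.0
```

The fingers shut fully on nothing. I'll look.

```bash
python3 -c "
from h import *
w=snap('wrist')['pixels'];sc=snap('scene')['pixels']
cv2.imwrite('pics/c3.png',np.hstack([cv2.resize(w,(400,300)),cv2.resize(sc[120:240,180:340],(400,300))]))
s=r.get_state();print(s['width'],s['finger_force'],s['force'])
"
```

```text
0.008656882135573342 0.0 [-0.65656431  0.50306601  0.64763364]
```

View pics/c3.png

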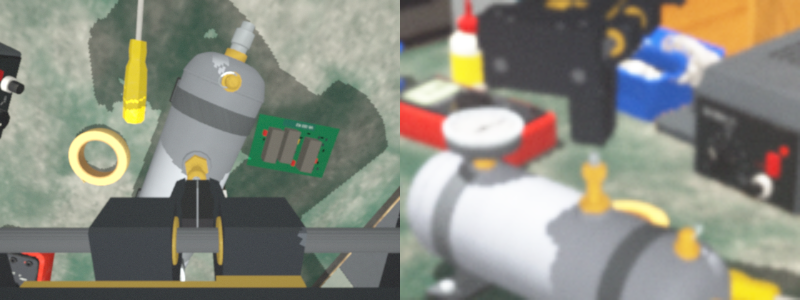

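The scene crop shows the shut fingertips at scene pixel (257,176), above the pin top. In the wrist view they end near (276,252). I'll triangulate the tips against the reported TCP.

```bash
python3 -c "
from h import *
w=snap('wrist');sc=snap('scene');p=r.get_state()['ee_pos']
print(p,proj(w,p),proj(sc,p),proj(w,[.584,-.041,.1325]),proj(sc,[.584,-.041,.1325]))
print(tri(ray(w,276,252),ray(sc,257,176)))
W=np.array(w['extrinsics']);print(W[:3,3]-p)
for z in (.106,.12,.13,.14,.15): print(z,onz(sc,257,176,z),proj(w,[*p[:2],z]))
f=lambda a,k:cv2.resize(a,None,fx=k,fy=k,interpolation=cv2.INTER_CUBIC)
cv2.imwrite('pics/c4.png',np.hstack([f(w['pixels'][200:300,220:320],4),f(sc['pixels'][130:230,210:310],4)]))
"
```

```text
[ 0.58368869 -0.04069079  0.10643566] [275.40924209 235.8669474 ] [256.97655398 195.89711986] [275.08895222 254.29005047] [257.17448624 181.10680871]
(array([ 0.58447967, -0.04345079,  0.14079015]), np.float64(0.004943117047801899))
[ 0.03546932 -0.06460009  0.18303388]
0.106 [0.63362387 0.01653237 0.106     ] [275.41040351 235.58759857]
0.12 [ 0.61388476 -0.00621253  0.12      ] [275.3704444 245.1986963]
0.13 [ 0.59978539 -0.0224589   0.13      ] [275.33813811 252.96911045]
0.14 [ 0.58568602 -0.03870526  0.14      ] [275.30207502 261.64312492]
0.15 [ 0.57158665 -0.05495163  0.15      ] [275.26155936 271.38808565]
```

View pics/c4.png

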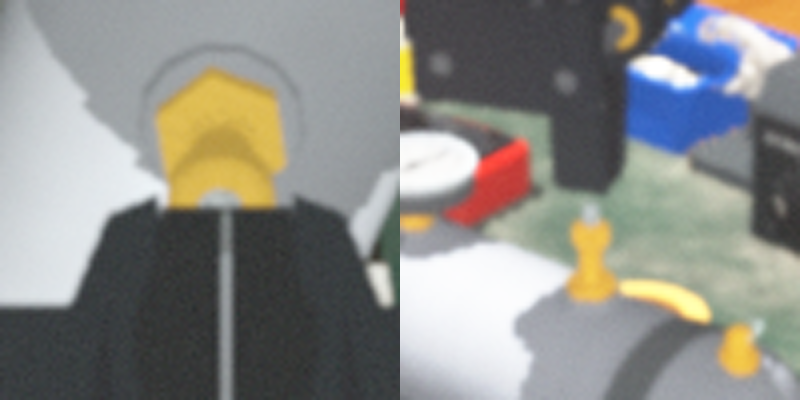

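The images show the real fingertips at z of about 0.14 with the reported TCP at 0.106, so the shut tips are just above the pin. The physical tips sit about 33 mm above the reported TCP, which explains the miss. I'll open, go 30 mm lower while watching the force, and close again.

Request:
{"method": "apply_moves", "body": {"commands": [[[0, 0, 0], [0, 0, 0], 0], [[0, 0, 0], [0, 0, 0], 0], [[0, 0, 0], [0, 0, 0], 0], [[0, 0, 0], [0, 0, 0], 0], [[0, 0, 0], [0, 0, 0], 0], [[0, 0, 0], [0, 0, 0], 0], [[0, 0, 0], [0, 0, 0], 0], [[0, 0, 0], [0, 0, 0], 0], [[0, 0, 0], [0, 0, 0], 0], [[0, 0, 0], [0, 0, 0], 0]]}}

```text
t: 9.18
ee_pos: [0.5837, -0.0407, 0.1064]
orientation: [2.707, -1.595, 0.0]
force: [-0.2, 0.0, 0.6]
width: 0.502
finger_force: 0.0
```

Request:
{"method": "apply_moves", "body": {"commands": [[[0, 0, 0], [0, 0, -0.03], 0], [[0, 0, 0], [0, 0, -0.06], 0], [[0, 0, 0], [0, 0, -0.09], 0], [[0, 0, 0], [0, 0, -0.12], 0], [[0, 0, 0], [0, 0, -0.15], 0], [[0, 0, 0], [0, 0, -0.18], 0], [[0, 0, 0], [0, 0, -0.21], 0], [[0, 0, 0], [0, 0, -0.24], 0], [[0, 0, 0], [0, 0, -0.27], 0], [[0, 0, 0], [0, 0, -0.3], 0]]}}

```text
t: 10.02
ee_pos: [0.5837, -0.0407, 0.0761]
orientation: [2.707, -1.595, 0.0]
force: [-0.3, -0.8, 0.2]
width: 0.499
finger_force: 0.0
```

Request:
{"method": "apply_moves", "body": {"commands": [[[0, 0, 0], [0, 0, 0], 0.7], [[0, 0, 0], [0, 0, 0], 1], [[0, 0, 0], [0, 0, 0], 1], [[0, 0, 0], [0, 0, 0], 1], [[0, 0, 0], [0, 0, 0], 1], [[0, 0, 0], [0, 0, 0], 1], [[0, 0, 0], [0, 0, 0], 1], [[0, 0, 0], [0, 0, 0], 1], [[0, 0, 0], [0, 0, 0], 1], [[0, 0, 0], [0, 0, 0], 1]]}}

```text
t: 10.85
ee_pos: [0.5842, -0.0404, 0.0767]
orientation: [-2.706, 1.594, -0.002]
force: [3.9, 3.0, -0.8]
width: 0.143
finger_force: 30.0
```

```bash
python3 -c "
from h import *
s=r.get_state();print(s)
w=snap('wrist');sc=snap('scene')
f=lambda a,k:cv2.resize(a,None,fx=k,fy=k,interpolation=cv2.INTER_CUBIC)
cv2.imwrite('pics/c5.png',np.hstack([f(w['pixels'][200:300,220:320],4),f(sc['pixels'][130:230,210:310],4)]))
"
```

```text
{'t': 10.85, 'q': array([-2.71434878e-01,  5.56431300e-01,  1.38523359e+00,  7.07979654e-04,
        1.19855026e+00,  2.36413377e+00]), 'dq': array([ 8.36041905e-04, -9.49233221e-04, -1.48225159e-03,  2.21655754e-04,
        5.91655198e-04, -8.56597093e-05]), 'effort': array([-1.88196860e+00, -4.98007357e+01, -1.77806515e+01, -9.41646695e-01,
        7.98884165e-01,  1.78486036e-03]), 'ee_pos': array([ 0.58423883, -0.04043419,  0.07666626]), 'orientation': array([-2.70573030e+00,  1.59448679e+00, -1.82260467e-03]), 'force': array([ 3.8845007 ,  3.00821934, -0.77575411]), 'torque': array([ 0.44875075, -0.60710947,  0.01250052]), 'finger_force': 29.999947249889374, 'width': 0.14250594967399652}
```

View pics/c5.png

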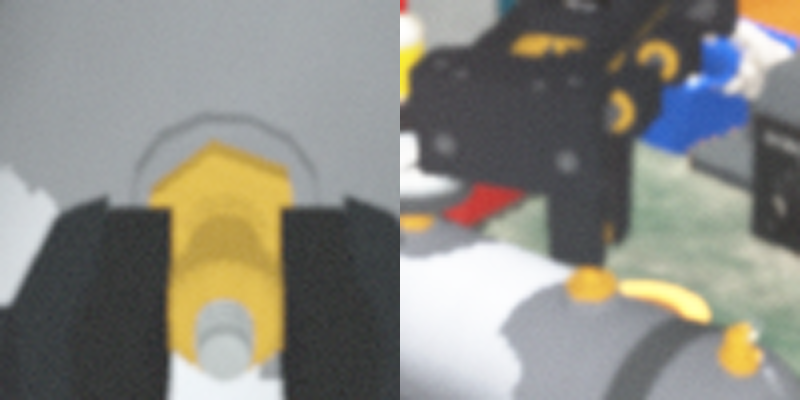

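The wrist view shows the nut between the fingers and the scene view shows the tips just above the hexagon; the pads read 30 N. Now I turn counter-clockwise, rising 0.96 mm per rad.

Request:
{"method": "apply_moves", "body": {"commands": [[[0, 0, 0.075], [0.004, 0.003, 0.001], 1], [[0, 0, 0.15], [0.004, 0.003, 0.002], 1], [[0, 0, 0.225], [0.004, 0.003, 0.003], 1], [[0, 0, 0.3], [0.004, 0.003, 0.0045], 1], [[0, 0, 0.375], [0.004, 0.003, 0.0055], 1], [[0, 0, 0.45], [0.004, 0.003, 0.007], 1], [[0, 0, 0.525], [0.004, 0.003, 0.008], 1], [[0, 0, 0.6], [0.004, 0.003, 0.009], 1], [[0, 0, 0.675], [0.004, 0.003, 0.01], 1], [[0, 0, 0.75], [0.004, 0.003, 0.0115], 1]]}}

```text
t: 11.78
ee_pos: [0.5842, -0.0405, 0.0778]
orientation: [3.136, 0.186, 0.001]
force: [2.6, 0.1, 0.3]
width: 0.141
finger_force: 30.0
```

```bash
python3 -c "
from h import *
s=r.get_state();print(s['q'],s['torque'],s['force'],s['ee_pos'])
cv2.imwrite('pics/w6.png',cv2.resize(snap('wrist')['pixels'][180:320,200:340],None,fx=3,fy=3))"
```

```text
[-2.71169496e-01  5.55597574e-01  1.38306030e+00 -1.81950164e-04
  1.20240094e+00  1.18099436e+00] [ 0.14391765 -0.26572373 -0.04113416] [2.57677675 0.06422648 0.31924037] [ 0.58423188 -0.04052071  0.07777422]
```

View pics/w6.png

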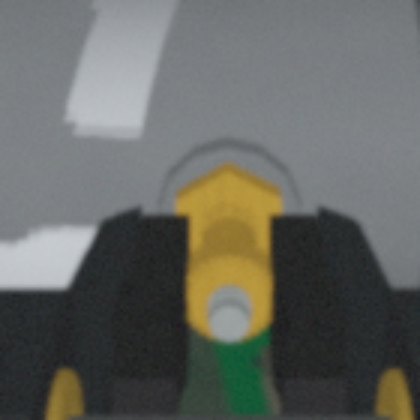

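The reaction torque of 0.041 N m matches the nut's turning friction and the nut is held well in the picture. Continue.

Request:
{"method": "apply_moves", "body": {"commands": [[[0, 0, 0.075], [0, 0, 0.001], 1], [[0, 0, 0.15], [0, 0, 0.002], 1], [[0, 0, 0.225], [0, 0, 0.003], 1], [[0, 0, 0.3], [0, 0, 0.0045], 1], [[0, 0, 0.375], [0, 0, 0.0055], 1], [[0, 0, 0.45], [0, 0, 0.007], 1], [[0, 0, 0.525], [0, 0, 0.008], 1], [[0, 0, 0.6], [0, 0, 0.009], 1], [[0, 0, 0.675], [0, 0, 0.01], 1], [[0, 0, 0.75], [0, 0, 0.0115], 1]]}}

```text
t: 12.67
ee_pos: [0.5843, -0.0406, 0.0789]
orientation: [2.506, 1.893, 0.0]
force: [3.6, 0.5, 0.6]
width: 0.142
finger_force: 30.0
```

Request:
{"method": "apply_moves", "body": {"commands": [[[0, 0, 0.075], [0, 0, 0.001], 1], [[0, 0, 0.15], [0, 0, 0.002], 1], [[0, 0, 0.225], [0, 0, 0.003], 1], [[0, 0, 0.3], [0, 0, 0.0045], 1], [[0, 0, 0.375], [0, 0, 0.0055], 1], [[0, 0, 0.45], [0, 0, 0.007], 1], [[0, 0, 0.525], [0, 0, 0.008], 1], [[0, 0, 0.6], [0, 0, 0.009], 1], [[0, 0, 0.675], [0, 0, 0.01], 1], [[0, 0, 0.75], [0, 0, 0.0115], 1]]}}

```text
t: 13.5
ee_pos: [0.5844, -0.0405, 0.0801]
orientation: [1.032, 2.966, 0.0]
force: [3.0, 0.5, -0.4]
width: 0.142
finger_force: 30.0
```

```bash
python3 -c "
from h import *
s=r.get_state();print(s['q'],s['torque'],s['force'],s['ee_pos'])"
```

```text
[-2.71151761e-01  5.53074916e-01  1.38011512e+00 -5.41095805e-05
  1.20735594e+00 -1.17223243e+00] [ 0.09865612 -0.53655086 -0.02425032] [ 2.95073679  0.46572783 -0.39305506] [ 0.58444002 -0.04053259  0.0800781 ]
```

Request:
{"method": "apply_moves", "body": {"commands": [[[0, 0, 0.075], [0, 0, 0.001], 1], [[0, 0, 0.15], [0, 0, 0.002], 1], [[0, 0, 0.225], [0, 0, 0.003], 1], [[0, 0, 0.3], [0, 0, 0.0045], 1], [[0, 0, 0.375], [0, 0, 0.0055], 1], [[0, 0, 0.45], [0, 0, 0.007], 1], [[0, 0, 0.525], [0, 0, 0.008], 1], [[0, 0, 0.6], [0, 0, 0.009], 1], [[0, 0, 0.675], [0, 0, 0.01], 1], [[0, 0, 0.75], [0, 0, 0.01], 1]]}}

```text
t: 14.33
ee_pos: [0.5836, -0.0408, 0.0807]
orientation: [0.79, -3.039, 0.001]
force: [1.4, -0.6, 0.1]
width: 0.141
finger_force: 30.0
```

```bash
python3 -c "
from h import *
s=r.get_state();print(s['q'],s['torque'],s['force'],s['ee_pos'])"
```

```text
[-2.71527891e-01  5.52052930e-01  1.37991660e+00 -1.12681989e-03
  1.21061737e+00 -2.35034113e+00] [-0.12636808 -0.02201228 -0.00697355] [ 1.36804073 -0.57553299  0.07969468] [ 0.58359378 -0.04081951  0.0807223 ]
```

Request:
{"method": "apply_moves", "body": {"commands": [[[0, 0, 0.03], [0, 0, 0], 1], [[0, 0, 0.06], [0, 0, 0], 1], [[0, 0, 0.09], [0, 0, 0], 1], [[0, 0, 0.12], [0, 0, 0], 1], [[0, 0, 0.15], [0, 0, 0], 1], [[0, 0, 0.18], [0, 0, 0], 1], [[0, 0, 0.21], [0, 0, 0], 1], [[0, 0, 0.21], [0, 0, 0], 1], [[0, 0, 0.21], [0, 0, 0], 1], [[0, 0, 0.21], [0, 0, 0], 1]]}}

```text
t: 15.17
ee_pos: [0.5837, -0.041, 0.0808]
orientation: [1.27, -2.872, 0.001]
force: [-1.3, -5.4, -1.1]
width: 0.138
finger_force: 30.0
```

```bash
python3 -c "
from h import *
for i in range(3):
  s=r.get_state();print(s['q'][5],s['torque'],s['force'],s['ee_pos']);snap('wrist','w7.png')"
```

```text
-2.6748825895978197 [-0.72445621  0.16132877 -0.1139337 ] [-1.26940319 -5.41792268 -1.08511627] [ 0.58373738 -0.04101131  0.08080894]
-2.6753835508380672 [-0.81693135  0.20553919 -0.16189157] [-0.63150797 -5.18276179 -0.45291019] [ 0.58374684 -0.04098966  0.08079746]
-2.6756020890098133 [-0.76490119  0.16547471 -0.12761947] [-1.19450231 -5.73822029 -0.73765076] [ 0.58374815 -0.04098818  0.08079061]
```

The reaction torque rose to 0.13 N m, so the nut is at its stop. I'll release, rise to TCP z of about 0.111, and shut the fingers above the pin.

Request:
{"method": "apply_moves", "body": {"commands": [[[0, 0, 0.2], [0, 0, 0], 0.3], [[0, 0, 0.2], [0, 0, 0], 0.3], [[0, 0, 0.2], [0, 0, 0], 0.3], [[0, 0, 0.2], [0, 0, 0], 0.3], [[0, 0, 0.2], [0, 0, 0.05], 0.3], [[0, 0, 0.2], [0, 0, 0.1], 0.3], [[0, 0, 0.2], [0, 0, 0.15], 0.3], [[0, 0, 0.2], [0, 0, 0.2], 0.3], [[0, 0, 0.2], [0, 0, 0.25], 0.3], [[0, 0, 0.2], [0, 0, 0.3], 0.3]]}}

```text
t: 16.15
ee_pos: [0.5888, -0.0165, 0.1105]
orientation: [1.641, -2.656, 0.035]
force: [-0.2, 0.6, 0.3]
width: 0.352
finger_force: 0.0
```

Request:
{"method": "apply_moves", "body": {"commands": [[[0, 0, -0.05], [0, 0, 0], 1], [[0, 0, -0.1], [0, 0, 0], 1], [[0, 0, -0.15], [0, 0, 0], 1], [[0, 0, -0.2], [0, 0, 0], 1], [[0, 0, -0.2], [0, 0, 0], 1], [[0, 0, -0.2], [0, 0, 0], 1], [[0, 0, -0.2], [0, 0, 0], 1], [[0, 0, -0.2], [0, 0, 0], 1], [[0, 0, -0.2], [0, 0, 0], 1], [[0, 0, -0.2], [0, 0, 0], 1]]}}

```text
t: 16.98
ee_pos: [0.5887, -0.0162, 0.1098]
orientation: [1.206, -2.876, 0.029]
force: [-0.5, 0.3, -0.1]
width: 0.004
finger_force: 0.0
```

```bash
python3 -c "
from h import *
w=snap('wrist');sc=snap('scene')
s=r.get_state();print(s['t'],s['q'],s['torque'],s['force'],s['ee_pos'],s['width'])
f=lambda a,k:cv2.resize(a,None,fx=k,fy=k,interpolation=cv2.INTER_CUBIC)
cv2.imwrite('pics/c8.png',np.hstack([f(w['pixels'][200:300,220:320],4),f(sc['pixels'][130:230,210:310],4)]))"
```

```text
17.0833 [-0.21439595  0.5327017   1.32077883 -0.02935084  1.29621821 -2.57073396] [ 0.14164508 -0.00255879  0.01164482] [ 0.67704323 -0.25830584  0.53933069] [ 0.58866152 -0.01620224  0.10976573] 0.005762261514324287
```

View pics/c8.png

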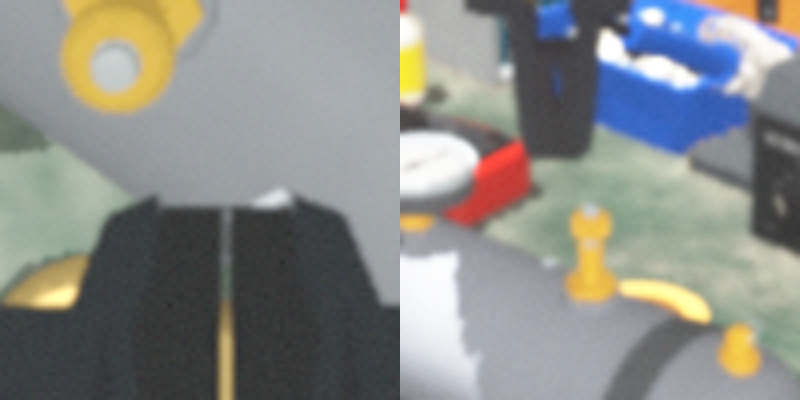

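The scene view shows the nut raised and only a short pin end above it. But I wrongly left a 0.2 turn in the release call. That hit the wrist limit, so the tool drifted to y=-0.016 with a small tilt. I'll work out the correction.

```bash
python3 -c "
from h import *
from scipy.spatial.transform import Rotation as R
s=r.get_state();C=R.from_rotvec(s['orientation'])
z=C.apply([0,0,1]);y=C.apply([0,1,0]);print(z)
a=np.cross(z,[0,0,-1]);a=a/np.linalg.norm(a)*np.arccos(-z[2])
print(a/(np.pi/2), np.array([.584,-.0406,.1165])-s['ee_pos'])
D=R.from_rotvec([0,0,-.6])*R.from_rotvec(a);print('with yaw',D.as_rotvec()/(np.pi/2))"
```

```text
[-0.01381724 -0.02590057 -0.99956903]
[ 0.01649118 -0.00879759  0.        ] [-0.00466152 -0.02439776  0.00673427]
with yaw [ 0.01335417 -0.01347941 -0.38194409]
```

Request:
{"method": "apply_moves", "body": {"commands": [[[0.013, -0.013, -0.05], [0, 0, 0.07], 1], [[0.013, -0.013, -0.1], [0, 0, 0.07], 1], [[0.0134, -0.0135, -0.15], [-0.01, -0.04, 0.07], 1], [[0.0134, -0.0135, -0.2], [-0.02, -0.1, 0.07], 1], [[0.0134, -0.0135, -0.25], [-0.03, -0.16, 0.07], 1], [[0.0134, -0.0135, -0.3], [-0.04, -0.2, 0.07], 1], [[0.0134, -0.0135, -0.35], [-0.047, -0.244, 0.07], 1], [[0.0134, -0.0135, -0.382], [-0.047, -0.244, 0.07], 1], [[0.0134, -0.0135, -0.382], [-0.047, -0.244, 0.07], 1], [[0.0134, -0.0135, -0.382], [-0.047, -0.244, 0.07], 1]]}}

```text
t: 17.92
ee_pos: [0.584, -0.0406, 0.1168]
orientation: [-0.306, 3.127, 0.0]
force: [-0.1, 0.6, -0.4]
width: 0.004
finger_force: 0.0
```

```bash
python3 -c "
from h import *
from scipy.spatial.transform import Rotation as R
s=r.get_state();print(R.from_rotvec(s['orientation']).apply([0,0,1]),s['ee_pos'],s['q'][5],s['force'])"
```

```text
[ 9.35149399e-05  5.74750741e-05 -9.99999994e-01] [ 0.58398571 -0.04057655  0.11677346] -2.0372528719632608 [-0.07020153  0.58351248 -0.36717229]
```

Request:
{"method": "apply_moves", "body": {"commands": [[[0, 0, 0], [0, 0, -0.012], 1], [[0, 0, 0], [0, 0, -0.024], 1], [[0, 0, 0], [0, 0, -0.036], 1], [[0, 0, 0], [0, 0, -0.048], 1], [[0, 0, 0], [0, 0, -0.06], 1], [[0, 0, 0], [0, 0, -0.072], 1], [[0, 0, 0], [0, 0, -0.084], 1], [[0, 0, 0], [0, 0, -0.096], 1], [[0, 0, 0], [0, 0, -0.108], 1], [[0, 0, 0], [0, 0, -0.12], 1]]}}

```text
t: 18.75
ee_pos: [0.584, -0.0406, 0.1046]
orientation: [-0.303, 3.127, 0.0]
force: [0.2, 0.7, 0.9]
width: 0.005
finger_force: 0.0
```

Request:
{"method": "apply_moves", "body": {"commands": [[[0, 0, 0], [0, 0, -0.003], 1], [[0, 0, 0], [0, 0, -0.006], 1], [[0, 0, 0], [0, 0, -0.009], 1], [[0, 0, 0], [0, 0, -0.012], 1], [[0, 0, 0], [0, 0, -0.015], 1], [[0, 0, 0], [0, 0, -0.018], 1], [[0, 0, 0], [0, 0, -0.02], 1], [[0, 0, 0], [0, 0, -0.02], 1], [[0, 0, 0], [0, 0, -0.02], 1], [[0, 0, 0], [0, 0, -0.02], 1]]}}

```text
t: 19.58
ee_pos: [0.584, -0.0406, 0.1028]
orientation: [-0.303, 3.127, -0.0]
force: [0.1, 0.7, 0.4]
width: 0.005
finger_force: 0.0
```

Request:
{"method": "apply_moves", "body": {"commands": [[[0, 0, 0], [0, 0, -0.003], 1], [[0, 0, 0], [0, 0, -0.006], 1], [[0, 0, 0], [0, 0, -0.009], 1], [[0, 0, 0], [0, 0, -0.012], 1], [[0, 0, 0], [0, 0, -0.015], 1], [[0, 0, 0], [0, 0, -0.018], 1], [[0, 0, 0], [0, 0, -0.02], 1], [[0, 0, 0], [0, 0, -0.02], 1], [[0, 0, 0], [0, 0, -0.02], 1], [[0, 0, 0], [0, 0, -0.02], 1]]}}

```text
t: 20.42
ee_pos: [0.584, -0.0406, 0.1008]
orientation: [-0.303, 3.127, -0.0]
force: [-0.2, 0.1, -0.5]
width: 0.006
finger_force: 0.0
```

```bash
python3 -c "
from h import *
for i in range(4):
  print(r.get_state()['force'].round(2));snap('top')"
```

```text
[-0.23  0.08 -0.52]
[0.94 0.32 0.22]
[ 0.76  0.29 -0.69]
[ 0.01  0.55 -0.28]
```

Noise is about ±0.7 N and there is no contact yet. Two more millimetres.

Request:
{"method": "apply_moves", "body": {"commands": [[[0, 0, 0], [0, 0, -0.003], 1], [[0, 0, 0], [0, 0, -0.006], 1], [[0, 0, 0], [0, 0, -0.009], 1], [[0, 0, 0], [0, 0, -0.012], 1], [[0, 0, 0], [0, 0, -0.015], 1], [[0, 0, 0], [0, 0, -0.018], 1], [[0, 0, 0], [0, 0, -0.02], 1], [[0, 0, 0], [0, 0, -0.02], 1], [[0, 0, 0], [0, 0, -0.02], 1], [[0, 0, 0], [0, 0, -0.02], 1]]}}

```text
t: 21.45
ee_pos: [0.584, -0.0406, 0.0988]
orientation: [-0.303, 3.127, 0.0]
force: [0.6, 0.6, -0.3]
width: 0.002
finger_force: 0.0
```

Request:
{"method": "apply_moves", "body": {"commands": [[[0, 0, 0], [0, 0, -0.003], 1], [[0, 0, 0], [0, 0, -0.006], 1], [[0, 0, 0], [0, 0, -0.009], 1], [[0, 0, 0], [0, 0, -0.012], 1], [[0, 0, 0], [0, 0, -0.015], 1], [[0, 0, 0], [0, 0, -0.018], 1], [[0, 0, 0], [0, 0, -0.02], 1], [[0, 0, 0], [0, 0, -0.02], 1], [[0, 0, 0], [0, 0, -0.02], 1], [[0, 0, 0], [0, 0, -0.02], 1]]}}

```text
t: 22.28
ee_pos: [0.584, -0.0406, 0.0968]
orientation: [-0.303, 3.127, -0.0]
force: [-0.6, 0.9, 0.8]
width: 0.005
finger_force: 0.0
```

Request:
{"method": "apply_moves", "body": {"commands": [[[0, 0, 0], [0, 0, -0.003], 1], [[0, 0, 0], [0, 0, -0.006], 1], [[0, 0, 0], [0, 0, -0.009], 1], [[0, 0, 0], [0, 0, -0.012], 1], [[0, 0, 0], [0, 0, -0.015], 1], [[0, 0, 0], [0, 0, -0.018], 1], [[0, 0, 0], [0, 0, -0.02], 1], [[0, 0, 0], [0, 0, -0.02], 1], [[0, 0, 0], [0, 0, -0.02], 1], [[0, 0, 0], [0, 0, -0.02], 1]]}}

```text
t: 23.12
ee_pos: [0.584, -0.0406, 0.0949]
orientation: [-0.303, 3.127, -0.0]
force: [-1.2, 0.5, 4.5]
width: 0.003
finger_force: 1.9
```

```bash
python3 -c "
from h import *
for i in range(4):
  print(r.get_state()['force'].round(2),r.get_state()['ee_pos']);s=snap('scene')
im=s['pixels'];print(proj(s,[.584,-.0406,.1325]))
for v in range(172,200): print(v,im[v,254:262].mean(0).round(), im[v,244:270].mean(1).astype(int))"
```

```text
[-1.17  0.46  4.5 ] [ 0.58403889 -0.04061521  0.09487722]
[0.39 0.59 3.41] [ 0.58405035 -0.04061572  0.09489964]
[-0.32  0.66  3.77] [ 0.58404826 -0.0406248   0.0948513 ]
[-0.07  0.07  4.12] [ 0.58405921 -0.04061267  0.09484711]
[257.00687114 181.02457372]
172 [70. 68. 67.] [163 147 110  81  73  69  69  66  64  65  67  68  64  67  69  71  70  70
  66  68  64  64  64  76 103 146]
173 [69. 67. 68.] [158 143 109  83  72  71  69  67  65  68  65  66  64  65  69  70  73  69
  70  66  67  64  66  76 103 145]
174 [71. 68. 68.] [152 140 110  83  75  70  70  68  65  66  67  65  68  69  70  69  71  70
  69  66  66  67  68  76 106 147]
175 [70. 68. 68.] [139 131 109  85  73  71  68  66  64  65  66  68  66  71  71  71  67  66
  66  66  65  67  66  77 109 148]
176 [70. 68. 68.] [116 115 104  85  73  69  68  68  67  61  64  65  66  68  72  70  69  70
  67  66  67  64  69  82 116 150]
177 [72. 70. 70.] [101 107 104  90  76  72  68  68  69  67  67  69  71  72  72  71  71  68
  69  66  70  66  69  83 117 150]
178 [70. 68. 67.] [106 117 115  95  77  73  71  68  66  69  63  67  66  70  72  69  69  67
  
[... 2004 characters left out ...]
70 173 176 174 172 170 176
 177 179 182 181 175 169 167 163]
195 [103. 191. 224.] [142 147 148 151 150 154 149 151 147 151 161 172 174 176 173 171 175 178
 179 183 182 179 172 169 168 169]
196 [ 99. 190. 226.] [150 146 145 142 145 144 148 149 149 153 163 171 171 174 173 173 172 175
 173 173 173 171 168 166 163 164]
197 [ 91. 189. 230.] [149 147 145 144 144 142 141 145 148 157 160 169 171 175 175 168 167 170
 168 167 165 163 163 159 160 159]
198 [ 82. 191. 234.] [155 152 148 149 145 145 143 148 154 159 164 166 174 176 173 169 166 164
 167 165 161 163 165 158 158 158]
199 [ 78. 192. 237.] [170 161 154 151 150 150 147 150 157 160 163 165 172 176 175 169 166 163
 166 168 168 170 174 173 171 171]
```

Contact at about 4 N, which is roughly 1.2 mm in. Press 2.1 mm further.

Request:
{"method": "apply_moves", "body": {"commands": [[[0, 0, 0], [0, 0, -0.003], 1], [[0, 0, 0], [0, 0, -0.006], 1], [[0, 0, 0], [0, 0, -0.009], 1], [[0, 0, 0], [0, 0, -0.012], 1], [[0, 0, 0], [0, 0, -0.015], 1], [[0, 0, 0], [0, 0, -0.018], 1], [[0, 0, 0], [0, 0, -0.021], 1], [[0, 0, 0], [0, 0, -0.021], 1], [[0, 0, 0], [0, 0, -0.021], 1], [[0, 0, 0], [0, 0, -0.021], 1]]}}

```text
t: 24.15
ee_pos: [0.5841, -0.0406, 0.093]
orientation: [-0.303, 3.126, -0.0]
force: [-0.8, -0.3, 6.5]
width: 0.006
finger_force: 3.2
```

```bash
python3 -c "
from h import *
for i in range(5):
  s=r.get_state();print(s['force'].round(2),s['ee_pos']);t=snap('top')
g=t['pixels'][195:226,206:237];cv2.imwrite('pics/g0.png',t['pixels'])
for row in g.min(2)[::1]: print(' '.join('%3d'%v for v in row))"
```

```text
[-0.82 -0.29  6.54] [ 0.58407686 -0.04063625  0.09296983]
[-0.49  0.23  6.43] [ 0.58409989 -0.04063949  0.09297522]
[-1.08  1.53  6.23] [ 0.5840965  -0.0406349   0.09298494]
[-0.33  0.6   7.44] [ 0.58409849 -0.04064467  0.09298712]
[-1.93  0.88  6.11] [ 0.5840979  -0.04063503  0.09301322]
 99 101  99 103 105 109 111 112 109  96  83  80  79  80  72 108 158 182 186 182 184 183 184 183 185 184 183 185 185 185 174
111 112 107 112 117 118 120 120 121 114  93  81  80  79  79 120 167 185 186 185 185 182 186 182 184 185 186 184 185 183 165
121 120 117 123 126 124 127 132 147 148 116  88  79  83  97 140 174 184 184 185 184 185 183 184 185 185 184 184 186 181 153
126 128 126 129 130 132 139 159 191 193 148  95  77  82 117 162 184 186 185 184 183 184 185 184 183 184 184 184 184 174 142
133 131 130 135 136 147 166 195 217 207 157 102  79  91 126 169 186 185 183 184 185 182 184 184 184 183 185 186 183 167 126
140 135 131 136 149 173 205 219 219 201 160 109  83 105 140 174 186 185 184 184 183 184 184 184 184 183 184 184 180 157 114
144 139 135 146 173 207 223 217 208 194 173 121  90 125 158 180 18
[... 2333 characters left out ...]
 184 185 185 185 184 184 184 185 185 186 187 180 155 113  82  77  78  76  78  81
170 174 171 167 161 178 200 206 197 186 185 184 185 185 185 184 186 183 184 184 184 183 174 142  98  79  76  77  76  80  82
168 167 168 166 161 165 177 184 183 185 184 184 184 186 185 183 183 184 185 184 185 183 167 126  88  78  78  79  79  79  84
165 165 166 165 158 155 166 175 180 183 183 185 183 183 184 182 185 182 186 184 186 179 154 111  84  76  76  78  77  81  88
163 163 163 162 155 147 158 172 182 183 184 184 183 185 182 185 185 185 184 185 186 176 143 100  78  77  79  77  80  83  90
159 158 161 163 154 146 156 176 184 186 185 184 186 183 185 185 183 184 184 186 185 168 126  90  76  78  77  77  80  86  90
```

About 6.5 N, borderline for airflow. Another 0.5 mm, then hold.

Request:
{"method": "apply_moves", "body": {"commands": [[[0, 0, 0], [0, 0, -0.001], 1], [[0, 0, 0], [0, 0, -0.002], 1], [[0, 0, 0], [0, 0, -0.003], 1], [[0, 0, 0], [0, 0, -0.004], 1], [[0, 0, 0], [0, 0, -0.005], 1], [[0, 0, 0], [0, 0, -0.005], 1], [[0, 0, 0], [0, 0, -0.005], 1], [[0, 0, 0], [0, 0, -0.005], 1], [[0, 0, 0], [0, 0, -0.005], 1], [[0, 0, 0], [0, 0, -0.005], 1]]}}

```text
t: 25.23
ee_pos: [0.5841, -0.0406, 0.0926]
orientation: [-0.303, 3.126, -0.0]
force: [-0.4, 0.4, 7.0]
width: 0.006
finger_force: 3.5
```

```bash
python3 -c "
from h import *
F=[]
for i in range(6):
  s=r.get_state();F.append(s['force']);t=snap('scene')
print(np.mean(F,0),s['ee_pos'])
w=snap('wrist');print(proj(w,[.572,.061,.122]),proj(t,[.572,.061,.122]))
a=cv2.imread('pics/s1.png')[160:186,192:236].min(2);b=t['pixels'][160:186,192:236].min(2)
print('before');[print(' '.join('%3d'%v for v in x[2:40])) for x in a[4:20]]
print('now');[print(' '.join('%3d'%v for v in x[2:40])) for x in b[4:20]]"
```

```text
[-0.96282614  0.24325385  7.31357459] [ 0.58411828 -0.04063318  0.09256562]
[473.09728974 276.83967716] [212.157856   169.27723802]
before
 89  97  98 101 102 108 119 135 152 168 187 204 213 222 229 231 232 234 235 237 239 239 238 237 237 238 238 236 229 208 180 150 125 109 105 103 101 101
 82  86  87  91  99 127 165 200 215 223 233 240 238 240 243 245 245 245 246 246 247 246 246 245 246 246 246 245 246 242 234 222 181 137 110 104 104 102
 79  76  81  89 122 177 226 239 239 239 243 245 243 244 247 248 248 248 249 249 250 249 248 247 248 247 245 244 245 246 247 245 234 200 144 111 105 101
 79  74  87 118 179 229 243 245 243 242 245 246 246 248 249 249 248 247 249 249 250 249 249 248 247 245 241 239 242 246 248 249 248 239 199 134 107  96
 68  73 103 165 229 244 246 243 244 247 248 248 249 249 250 249 249 249 249 249 249 249 247 246 244 239 235 239 245 247 247 248 249 250 235 168 102  88
 64  71 119 207 245 248 244 243 245 247 248 250 250 250 250 250 249 248 246 245 245 242 240 240 239 237 240 245 247 247 247 247 250 252 245 186 103  75
 66  74 128 224 250 250 247 245 246 247 249 250 2
[... 3206 characters left out ...]
 252 252 251 251 251 252 252 252 252 251 249 247 243 237 229 210 188 158 128  96  64  58  58
 58  61  70  90 129 164 189 210 225 237 242 244 245 247 248 248 246 246 246 246 247 246 244 243 241 236 231 220 208 190 171 147 129 106  88  66  55  57
 66  62  65  77 105 129 155 168 186 206 222 225 226 230 234 233 232 231 229 230 230 227 222 218 212 207 195 179 167 151 131 118 108  94  78  65  56  57
 92  84  76  79  97 117 130 144 151 163 178 183 187 194 200 201 198 199 199 198 196 195 186 179 170 163 154 143 132 120 112 104  96  83  74  63  56  58
132 120 110 107 118 132 133 133 132 133 137 143 146 152 156 159 159 162 156 156 155 149 145 142 134 127 124 116 115 109 108 100  91  78  63  59  56  54
```

The gauge needle is moving: before, it pointed right/up in the scene view, and now it points left. Keep holding.

Request:
{"method": "apply_moves", "body": {"commands": [[[0, 0, 0], [0, 0, 0], 1], [[0, 0, 0], [0, 0, 0], 1], [[0, 0, 0], [0, 0, 0], 1], [[0, 0, 0], [0, 0, 0], 1], [[0, 0, 0], [0, 0, 0], 1], [[0, 0, 0], [0, 0, 0], 1], [[0, 0, 0], [0, 0, 0], 1], [[0, 0, 0], [0, 0, 0], 1], [[0, 0, 0], [0, 0, 0], 1], [[0, 0, 0], [0, 0, 0], 1]]}}

```text
t: 26.42
ee_pos: [0.5841, -0.0406, 0.0926]
orientation: [-0.303, 3.126, -0.0]
force: [-0.6, 0.5, 7.1]
width: 0.004
finger_force: 3.5
```

```bash
python3 -c "
from h import *
np.save('g1.npy',snap('scene')['pixels'])"
```

Request:
{"method": "apply_moves", "body": {"commands": [[[0, 0, 0], [0, 0, 0], 1], [[0, 0, 0], [0, 0, 0], 1], [[0, 0, 0], [0, 0, 0], 1], [[0, 0, 0], [0, 0, 0], 1], [[0, 0, 0], [0, 0, 0], 1], [[0, 0, 0], [0, 0, 0], 1], [[0, 0, 0], [0, 0, 0], 1], [[0, 0, 0], [0, 0, 0], 1], [[0, 0, 0], [0, 0, 0], 1], [[0, 0, 0], [0, 0, 0], 1]]}}

```text
t: 27.3
ee_pos: [0.5841, -0.0406, 0.0926]
orientation: [-0.303, 3.126, -0.0]
force: [-1.7, 0.6, 7.0]
width: 0.004
finger_force: 3.5
```

Request:
{"method": "apply_moves", "body": {"commands": [[[0, 0, 0], [0, 0, 0], 1], [[0, 0, 0], [0, 0, 0], 1], [[0, 0, 0], [0, 0, 0], 1], [[0, 0, 0], [0, 0, 0], 1], [[0, 0, 0], [0, 0, 0], 1], [[0, 0, 0], [0, 0, 0], 1], [[0, 0, 0], [0, 0, 0], 1], [[0, 0, 0], [0, 0, 0], 1], [[0, 0, 0], [0, 0, 0], 1], [[0, 0, 0], [0, 0, 0], 1]]}}

```text
t: 28.13
ee_pos: [0.5841, -0.0406, 0.0925]
orientation: [-0.303, 3.126, -0.0]
force: [-0.9, -0.4, 6.9]
width: 0.002
finger_force: 3.5
```

```bash
python3 -c "
from h import *
t=snap('scene');b=t['pixels'];a=np.load('g1.npy');b2=snap('scene')['pixels']
sl=np.s_[160:186,192:236]
d=lambda x,y:cv2.absdiff(x[sl].min(2),y[sl].min(2)).max()
print(d(a,b),d(b,b2))
[print(' '.join('%3d'%v for v in x)) for x in b[164:178,194:232].min(2)]
# needle minimum vs angle on dial
g=np.array([.572,.061,.122]);c=proj(t,g)
m=cv2.GaussianBlur(b.min(2).astype(np.float32),(3,3),0)
bef=cv2.GaussianBlur(cv2.imread('pics/s1.png').min(2).astype(np.float32),(3,3),0)
for nm,im in (('bef',bef),('now',m)):
  o=[]
  for k in range(0,360,15):
    v=[]
    for rr in (.006,.009,.012,.015):
      u=proj(t,g+rr*np.array([np.cos(np.radians(k)),np.sin(np.radians(k)),0])); v.append(cv2.remap(im,np.float32([[u[0]]]),np.float32([[u[1]]]),1)[0,0])
    o.append((k,int(np.mean(v))))
  print(nm,o)
print(r.get_state()['force'],r.get_state()['t'])"
```

```text
9 8
 91  95  98 103 103 110 121 138 154 168 187 209 213 225 230 233 236 236 238 239 240 241 240 239 239 240 240 238 232 212 180 149 123 109 101 102 102 100
 83  82  91  91 103 133 172 201 217 225 236 242 241 241 244 246 246 247 248 247 248 248 246 246 246 248 248 247 246 243 236 224 185 139 107 100  99  98
 76  78  79  90 124 180 229 241 241 240 244 246 246 246 248 249 249 249 250 250 251 250 249 248 249 248 247 245 247 248 248 247 237 203 145 109 103 101
 73  76  84 121 180 230 245 247 245 245 246 248 248 249 249 250 250 249 250 251 251 251 250 250 250 249 245 242 244 247 249 249 249 241 202 132 102  95
 67  73 102 171 232 246 247 245 246 248 249 250 250 250 250 251 250 250 250 250 250 251 251 250 251 249 244 242 246 248 248 248 250 250 237 170 104  81
 60  73 123 212 247 249 246 245 246 248 249 250 250 251 250 250 250 249 247 247 247 249 249 249 251 250 248 247 249 248 248 249 251 252 246 190  99  74
 65  71 130 226 251 251 248 247 246 246 246 247 248 248 247 247 247 244 237 231 232 239 242 246 249 250 250 250 250 249 248 250 252 253 246 184  90  65
 59  71 127 226 252 253 251 247 
[... 947 characters left out ...]
 229 231 231 230 227 222 219 212 206 195 181 169 152 134 118 110  93  77  66  58  56
bef [(0, 244), (15, 247), (30, 248), (45, 248), (60, 247), (75, 248), (90, 247), (105, 248), (120, 248), (135, 248), (150, 249), (165, 249), (180, 248), (195, 247), (210, 242), (225, 234), (240, 233), (255, 237), (270, 241), (285, 243), (300, 243), (315, 242), (330, 241), (345, 242)]
now [(0, 249), (15, 249), (30, 249), (45, 249), (60, 249), (75, 249), (90, 249), (105, 249), (120, 249), (135, 248), (150, 246), (165, 245), (180, 244), (195, 244), (210, 244), (225, 241), (240, 237), (255, 237), (270, 240), (285, 244), (300, 246), (315, 247), (330, 247), (345, 248)]
[-1.12511271 -0.2288334   6.72459309] 28.2333
```

The needle has been at rest since t of about 25.3 s and points left in the scene view, about 144° in the world, which is the zero mark's direction. Release upwards.

Request:
{"method": "apply_moves", "body": {"commands": [[[0, 0, 0], [0, 0, 0.02], 1], [[0, 0, 0], [0, 0, 0.04], 1], [[0, 0, 0], [0, 0, 0.06], 1], [[0, 0, 0], [0, 0, 0.1], 1], [[0, 0, 0], [0, 0, 0.16], 1], [[0, 0, 0], [0, 0, 0.24], 1], [[0, 0, 0], [0, 0, 0.34], 1], [[0, 0, 0], [0, 0, 0.46], 1], [[0, 0, 0], [0, 0, 0.58], 1], [[0, 0, 0], [0, 0, 0.7], 1]]}}

```text
t: 29.07
ee_pos: [0.584, -0.0406, 0.1637]
orientation: [-0.303, 3.126, -0.0]
force: [0.6, -0.2, -0.2]
width: 0.001
finger_force: 0.0
```

```bash
python3 -c "
from h import *
from h import r
s=snap('scene');im=s['pixels'];print(proj(s,[.584,-.0406,.1325]))
for v in range(176,196): print(v,im[v,255:260].mean(0).round())
d=r.get_state();print(d['t'],d['force'],d['ee_pos'])"
```

```text
[257.00687114 181.02457372]
176 [146. 165. 145.]
177 [150. 168. 150.]
178 [153. 172. 153.]
179 [154. 172. 154.]
180 [161. 176. 160.]
181 [175. 187. 179.]
182 [178. 194. 197.]
183 [168. 195. 212.]
184 [134. 194. 227.]
185 [ 97. 194. 236.]
186 [ 86. 197. 240.]
187 [ 81. 195. 239.]
188 [ 87. 195. 238.]
189 [108. 194. 233.]
190 [135. 193. 225.]
191 [136. 195. 226.]
192 [112. 195. 233.]
193 [ 94. 195. 235.]
194 [ 89. 194. 236.]
195 [ 89. 197. 237.]
29.1167 [-0.96622823 -0.90601962  2.53783209] [ 0.585023   -0.04084978  0.16611391]
```

The pin top is back at row 181 (z of about 0.1325) with the nut right below it, still raised. Hand in.

```bash
python3 -c "
from h import *
print(r.job_done())"
```

```text
the job is handed in; nothing more can be done
None
```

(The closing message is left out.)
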